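Index the dispenser's swing chute over the fuse tray

TASK

The parts dispenser's swing chute is pinned over the middle kit tray: re-index it one hole to the side, so that its spout stands over the tray with the glass fuse. Hook a fingertip inside the red pull ring, without pinching the ring, lift the spring index pin clear of its hole, swing the chute across and let the pin drop fully home in the next hole. Do not swing the chute over the socket's tray or on past the fuse's tray, and leave the loose parts where they lie.

Things in the scene. Friction and masses are not known exactly. Their poses are not given: they have to be found in the camera images.
- dispenser: Hand crank parts dispenser of cast aluminium, fixed on the shelf on a grey-green base sheet (460 x 275 mm); blue 150 mm reel and crank at its back, up to 245 mm high, from 30 mm behind the origin on. Origin: on the vertical pivot axis of the swing chute, at shelf level; x from the kit trays towards the reel, y left of that, z up.
- quadrant (a point): Middle index hole, at the top face of the flat steel quadrant plate (50 mm above the shelf, fixed, 105 to 141 mm from the pivot axis, under the chute). It has five brass-bushed holes, 10.6 mm wide, on a 123 mm radius, 0.44 rad apart: the pin meets them at chute angles -0.88, -0.44, 0, 0.44, 0.88. Axes as the dispenser's.
- tray_mid (a point): Floor centre (7 mm above the shelf) of the middle of three open steel kit trays, 80 x 72 mm, rims 38 mm above the shelf, centres 212 mm from the pivot axis, at chute angles -0.44, 0, 0.44. The side trays' centres are at x = -192, y = -90 mm (chute angle +0.44) and x = -192, y = +90 mm (-0.44) in the dispenser's frame. The two end holes have no tray.
- chute (a joint): Angle of the swing chute about its vertical pivot, rad. 0: over the middle tray (start, within 0.015). Grows anticlockwise seen from above: spout towards -y of the dispenser. Stops at -0.97, 0.97. Locked but for 0.02 rad of play while the pin is in a hole; else it turns against 0.08 N m of friction plus the pin's drag, and stays where left.
- index_pin (a joint): Lift of the spring index pin, m. 0: fully home in a hole. Up to 0.010 the 7 mm round-nosed pin is still in the hole; above that the chute is free; stop at 0.016. The spring pushes down with 7.5 N at 0, 12 N at the stop. Let down between holes it rides on the plate at about 0.009 and snaps home by itself when the chute carries it over a hole.
- ring_center (a point): Centre of the red pull ring, rigid on the pin (about 115 mm above the shelf, pin home). Axes: x along the chute from spout to pivot, y left, z up. Opening 42 mm across, outside 60 mm, 6 mm thick. Its plane contains y and leans back 35 degrees from vertical, top towards +x: a fingertip enters along +x and down, square to it at 35 degrees below level (30 to 50 passes).
- ring_top (a point): Inner side of the ring's upper bow at its highest point (21 mm from ring_center: 12 mm further in x, 17 mm higher). Lift here from inside. Below and beyond the ring there is free room for a fingertip to go 30 mm past ring_center; lifting a slanting finger also draws its tip back out of the ring, so hook in at least 20 mm past it. Axes as ring_center.
- ring_foot (a point): Where the ring stands on the pin's head, on the pin's axis (13 mm behind and 19 mm below ring_center; axes as ring_center). The 20 mm wide barrel ends 9 mm lower, the flat lug 35 mm lower. The chute's trough, 30 mm wide, runs 44 mm to the left (+y), its walls no higher here than this point; right of the ring is free space above the quadrant plate.
- ring_rim: The thicker bead, 6 mm, along the outside edge of the pull ring (all but its foot), 3.5 mm outside the inner bar. Origin on the pin's axis, at the quadrant plate's top when home. Hooking from inside does not touch it; pinching the ring does.
- spout (a point): The lower, open end of the chute's trough, 28 mm wide, 200 mm from the pivot axis and 55 mm above the shelf. Axes as ring_center.
- fuse: Glass fuse in a steel clip holder on a brown base 52 x 20 mm, 14 mm high, loose in one of the two side trays (left or right). Origin under its centre.
- socket: Cream bakelite tube socket, 36 mm across, 18 mm high, loose in the other side tray. Origin under its centre.
- lug: Copper ground lug, 43 x 18 mm, 10 mm high, loose in the middle tray. Origin near its middle, underside.
- board: Brown phenolic board 120 x 80 x 4 mm lying loose on the left of the shelf. Origin under its centre.
- jar: Amber jar with a steel cap, 60 mm across, 75 mm high, loose on the left of the shelf. Origin under its centre.
- driver: Screwdriver with a red handle, 190 mm long, lying loose on the right of the shelf. Origin under it, along its length.
- spare_reel: Blue parts reel, 120 mm across, 14 mm high, lying loose on the right of the shelf. Origin under its centre.

How it is judged:
By the outcome, as a careful person would: the job done as asked, in the order asked, and still so for the second after the job is handed in, with the robot touching nothing.
It also fails if it takes over 42 s, if anything falls off the work surface, if the arm or the gripper's body presses on something with over 40 N, if the wrist force passes 120 N, or if a joint passes its speed limit or range.

ROBOT

A 6-joint arm with a two-finger parallel gripper is mounted at the origin on the work surface. World frame = base frame: x ahead of the robot, y to its left, z up, the work surface at z = 0. Lengths are in mm, angles in rad, forces in N, time in s.
With the tool pointing down it reaches from about 300 to 775 mm from the base axis. Payload 14.6 kg.
Tool frame: the origin (TCP) lies at the very end of the fingers, on their centre line; the grasp point (between the pads) lies 19 mm behind it; z points along the fingers, y is the line along which they close (so a half turn about z gives the same grasp; the last joint's range is limited). The gripper opens to 94 mm and grips with 3 to 60 N. Pads are 16 mm wide; open, the fingers measure 119 mm over their backs; the gripper's body (75 mm by 177 mm) begins 78 mm behind the grasp point.
Start: joints at [-1.304, 0.3, 1.521, -0, 1.321, -0.067], TCP at [180.192, -519.634, 205.446] pointing down, gripper open.
Joint ranges: [-3.03, 3.03], [-0.79, 2.21], [0.23, 2.52], [-1.04, 4.18], [0, 3.07], [-2.55, 2.55]. Speed limits (rad/s): [2.22, 2.22, 2.57, 3.14, 3.14, 3.14].

INTERFACE

Orientations are given as [roll, pitch, yaw] about the fixed x, y, z axes, in that order (R = Rz(yaw) Ry(pitch) Rx(roll)).
In Python, from cell import manip, camera, get_calibration gives the robot as it stands. The module is installed in compiled form; this text tells all that it offers.
- The arm moves only by the tool jog_arm, never from a script. Its argument "plan" is one flat list of numbers, 6 for each row, row after row: the shift along the world's x, y, z in m, then the turn, a rotation vector about the world's x, y, z in degrees. A call has 1 to 20 rows; each row is the pose to reach, as a shift and turn from the pose commanded when the call began; what a row does not reach only later rows make up. A row lasts 1/10 s, in which the tool goes at most 50 mm and 8.59 degrees, less where a joint would pass 70% of its speed; a pose out of reach is approached as far as the arm can. A call with a gripper value outside its range is refused whole. "claw" is the finger opening in m, from 0 to 0.094, set as the call begins (left out, the last holds). The fingers move at their own pace and stop on an object; "force" is the grip in N (left out, the last holds). Time passes only in rows, so rows that repeat a pose let the fingers close. It gives the time, the measured TCP pose, the force, the opening and the grip force at its end, in the units of the state.
- manip.read_state(): the state, without advancing time (a new reading comes with each control period).
- camera(name): name is "side" or "top" or "wrist"; returns (picture, depth): 480x640x3 uint8, red, green, blue; 480x640 float32, mm along the optical axis (not along the pixel's ray), 0 where there is no reading.
- get_calibration(name): a dict with "fx", "fy", "cx", "cy" (pixels), "origin" and "attitude" of the camera in the world. Camera axes: x right, y down, z forward; pixel columns grow to the right and rows downward; lengths in mm; the calibration is good to about 2 mm. A picture is of the moment at which its call begins: read the wrist's pose just before it. get_calibration takes no time and is no camera call; for the wrist camera it gives the pose at the moment of the call.
- manip.sign_off(): hands the job in; it is judged then, once.
The state is a dict: "clock": time; "joints": joint angles; "qd": joint speeds; "effort": joint torques, N m; "eef_pos": TCP position; "eef_rot": TCP orientation; "wrist_force": force on the tool from outside, world axes, zero at the start; "moment": the same for the moment, N m; "finger_gap": finger opening in mm; "finger_force": force on a finger pad.
Only numpy, scipy, OpenCV 4.12 (cv2) and the standard library are available. Lean on these libraries where they do the work, as an engineer would, in place of code of your own. Each camera call takes 0.05 s, during which the arm holds its last target. There are 200 camera calls.

## Working session

There is one attempt and no reset: what is moved stays moved. The work goes in short steps, Python scripts to look and compute and a tool call to move; the robot and the scene stay as the last step left them, time stands still between calls to the robot, and variables do not carry over. Pictures are saved under pics/ and viewed, at most 10 in all, crops included, and the job is handed in when it is done.

Besides the shell and the picture viewer there is one more tool, called after ">>>" by a JSON object that holds its "op" and its "data", one argument or row to a line. jog_arm: Moves the arm, as the interface text tells. Its arguments: {"type":"object","properties":{"plan":{"type":"array"},"claw":{"type":"number"},"force":{"type":"number"}},"required":["plan"]}

```bash
mkdir -p pics; python3 - <<'E'
from cell import manip,camera,get_calibration
import cv2,numpy as np
print(manip.read_state())
for n in ("top","side"):
    c=get_calibration(n);print(n,c)
    p,d=camera(n);cv2.imwrite(f"pics/{n}0.png",p[:,:,::-1]);np.save(f"{n}0.npy",d)
E
```

```text
{'clock': 0.0, 'joints': array([-1.30357063e+00,  3.00462903e-01,  1.52155569e+00, -3.10429766e-05,
        1.32069151e+00, -6.66148768e-02]), 'qd': array([-0.00047614,  0.00169226,  0.0007745 ,  0.00087097,  0.00048797,
       -0.0004803 ]), 'effort': array([-3.95842537e-03, -5.31817281e+01, -3.52734482e+01,  7.07033440e-02,
        2.44013371e-02, -5.81030963e-05]), 'eef_pos': array([ 180.13615221, -519.39903547,  204.90156347]), 'eef_rot': array([-3.14047568e+00, -4.43819220e-05,  3.33848245e-01]), 'wrist_force': array([0.54173754, 0.55873471, 0.58836181]), 'moment': array([ 0.0273476 , -0.00610703,  0.02935196]), 'finger_force': 0.0, 'finger_gap': 93.92034977095679}
top {'fx': 565.7030832948421, 'fy': 565.7030832948421, 'cx': 319.46114733883024, 'cy': 233.73138363554145, 'origin': array([ 444.82258781,    6.20077987, 1546.71151355]), 'attitude': array([-3.04283355, -0.0166228 , -1.56560368])}
side {'fx': 544.4983140022938, 'fy': 544.4983140022938, 'cx': 321.88081633905955, 'cy': 242.8163430752375, 'origin': array([379.57970214, 789.72765837, 960.7527527 ]), 'attitude': array([-2.37834315, -0.0156662 , -2.88036731])}
```

View pics/top0.png

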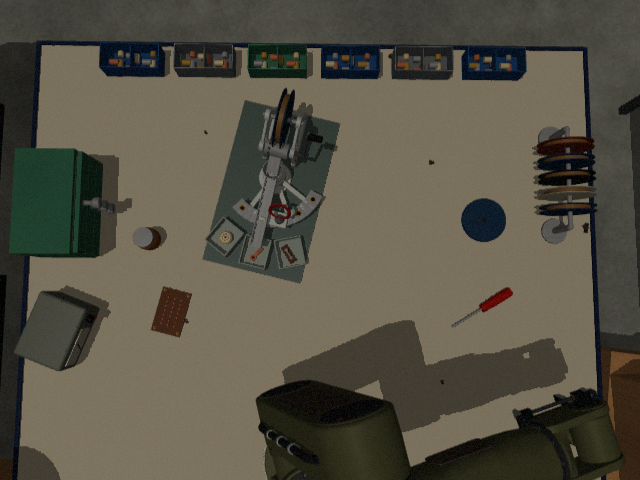

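View pics/side0.png

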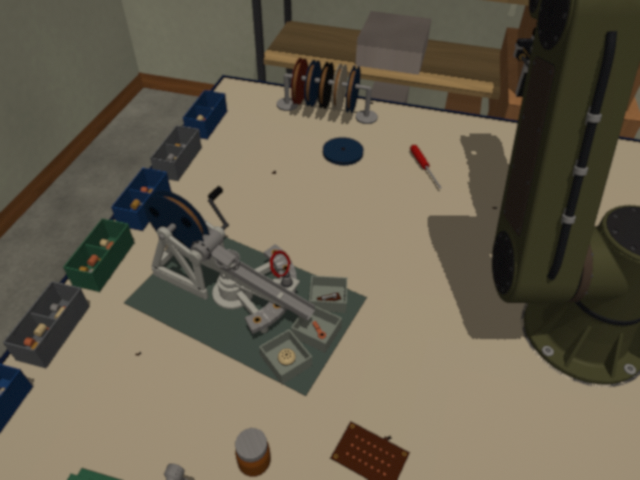

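The top view shows the fuse in the right-hand tray at about (290,252), the socket at (226,236), and the red ring at about (280,212). So the chute has to go to +0.44. Next I measure the sheet and the ring.

```bash
cat > h.py <<'E'
import numpy as np,cv2
from scipy.spatial.transform import Rotation as R
def proj(c,P):
    q=(np.atleast_2d(P)-c["origin"])@R.from_euler("xyz",c["attitude"]).as_matrix()
    return np.c_[c["fx"]*q[:,0]/q[:,2]+c["cx"],c["fy"]*q[:,1]/q[:,2]+c["cy"]]
def back(c,d,m):
    v,u=np.nonzero(m&(d>0));z=d[v,u]
    return np.c_[(u-c["cx"])/c["fx"]*z,(v-c["cy"])/c["fy"]*z,z]@R.from_euler("xyz",c["attitude"]).as_matrix().T+c["origin"]
E
python3 - <<'E'
from h import *
from cell import get_calibration
c=get_calibration("top");im=cv2.imread("pics/top0.png");d=np.load("top0.npy")
hsv=cv2.cvtColor(im,cv2.COLOR_BGR2HSV);print("sheet hsv",hsv[125,255],hsv[270,280])
H,S,V=[hsv[...,i].astype(int) for i in range(3)]
roi=np.zeros(H.shape,bool);roi[95:290,195:345]=1
m=(H>35)&(H<100)&(S>25)&roi
P=back(c,d,m);P=P[abs(P[:,2])<12]
r=cv2.minAreaRect(P[:,:2].astype(np.float32));print("rect",r,"z",np.median(P[:,2]),len(P))
for n in("top","side"):
    c=get_calibration(n);im=cv2.imread(f"pics/{n}0.png");d=np.load(f"{n}0.npy")
    hsv=cv2.cvtColor(im,cv2.COLOR_BGR2HSV);H,S,V=[hsv[...,i].astype(int) for i in range(3)]
    roi=np.zeros(H.shape,bool)
    if n=="top": roi[195:230,262:298]=1
    else: roi[240:285,262:298]=1
    m=((H<8)|(H>172))&(S>130)&(V>50)&roi
    v,u=np.nonzero(m);print(n,len(u),u.min(),u.max(),v.min(),v.max())
    P=back(c,d,m);P=P[P[:,2]>75];print(P.min(0),P.max(0),P.mean(0),len(P))
    a,b=(200,155) if n=="top" else (150,180)
    y0,x0=(90,195) if n=="top" else (180,140)
    cv2.imwrite(f"pics/{n}crop.png",cv2.resize(im[y0:y0+200,x0:x0+240],None,fx=3,fy=3,interpolation=cv2.INTER_CUBIC)[:600,:720])
E
```

```text
sheet hsv [60 36 56] [60 23 67]
rect ((718.80615234375, 113.808837890625), (275.2914733886719, 460.08380126953125), 76.39429473876953) z 4.690811759381518 8020
top 127 269 290 203 218
[627.35635422  58.16645068  92.08214531] [661.90958094 112.29810711 144.28880114] [644.95053034  84.66816009 120.93849647] 125
side 178 269 289 251 276
[627.93027063  58.38606125  92.78586183] [662.89924851 116.28616891 143.37078977] [645.70134368  89.29258239 120.44117656] 173
```

View pics/topcrop.png

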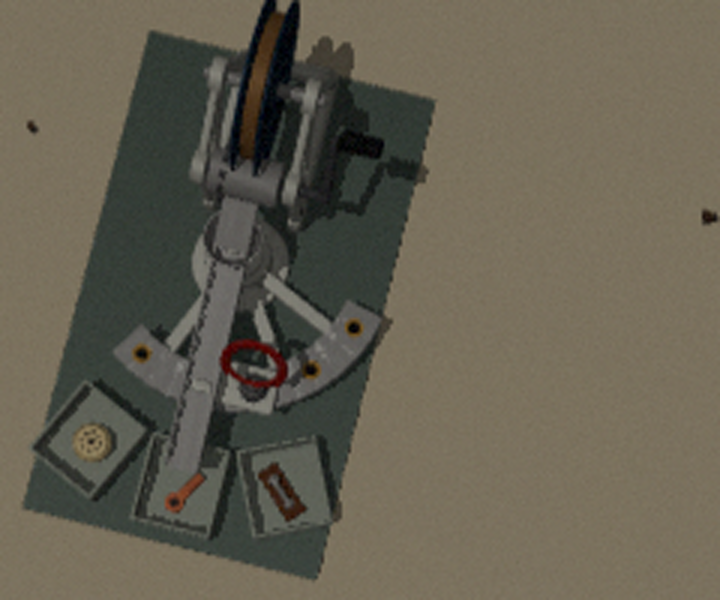

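```bash
python3 - <<'E'
from h import *
from cell import get_calibration
from scipy.optimize import least_squares
c=get_calibration("top")
px=np.array([[142,353],[311,370],[354,328]])/3+[195-.33,90-.33]
def ray(u,v,z):
    d=R.from_euler("xyz",c["attitude"]).apply([(u-c["cx"])/c["fx"],(v-c["cy"])/c["fy"],1]);return c["origin"]+d*(z-c["origin"][2])/d[2]
H=np.array([ray(*p,50)[:2] for p in px])
a=np.array([-.88,.44,.88])
f=lambda q:(q[:2]-123*np.c_[np.cos(a+q[2]),np.sin(a+q[2])]-H).ravel()
s=least_squares(f,[750,100,-.237]);print("pivot,yaw",s.x,s.fun)
yaw=-.2374
s2=least_squares(lambda q:f([*q,yaw]),[750,100]);print(s2.x,s2.fun)
th=s2.x[:2];print("ring from pivot",th-136*np.array([np.cos(yaw),np.sin(yaw)]))
# tray fuse pos
for t in (-.44,0,.44): print(t,proj(c,[*(th-212*np.array([np.cos(yaw+t),np.sin(yaw+t)])),7]))
Ps=[]
for n in("top","side"):
    cc=get_calibration(n);im=cv2.imread(f"pics/{n}0.png");d=np.load(f"{n}0.npy")
    hsv=cv2.cvtColor(im,cv2.COLOR_BGR2HSV);Hh,S,V=[hsv[...,i].astype(int) for i in range(3)]
    roi=np.zeros(Hh.shape,bool)
    if n=="top": roi[195:230,262:298]=1
    else: roi[240:285,262:298]=1
    P=back(cc,d,((Hh<8)|(Hh>172))&(S>130)&(V>50)&roi);P=P[P[:,2]>75]
    M=R.from_euler("z",yaw).as_matrix();nl=np.array([np.cos(np.radians(35)),0,-np.sin(np.radians(35))])
    up=np.array([np.sin(np.radians(35)),0,np.cos(np.radians(35))]);
    def res(q):
        L=(P-q)@M;h=L@nl;r=np.hypot(L[:,1],L@up);return np.hypot(r-25.5,h)-3
    s=least_squares(res,P.mean(0),loss="soft_l1");print(n,s.x,np.abs(s.fun).mean())
E
```

```text
pivot,yaw [7.52249024e+02 1.04722183e+02 1.26439152e-01] [ 0.00258471 -0.04529629  0.02463864 -0.00888094 -0.02722335  0.05417723]
[756.76563786  72.09469398] [ 40.3412008   -6.26163989 -12.15348157   8.61954241 -28.18771924
  -2.35790253]
ring from pivot [624.58006823 104.07867718]
-0.44 [[237.51024065 235.34655028]]
0 [[267.76797969 250.48808573]]
0.44 [[301.74649745 251.29248084]]
top [643.55754024  86.00342361 117.76112781] 1.1929999663841684
side [642.46260169  87.74803781 118.11523647] 1.0772978743166102
```

>>> {"op": "jog_arm", "data": {
  "plan": [0.21, 0.14, 0.1, 0, 0, 60, 0.21, 0.14, 0.1, 0, 0, 60, 0.21, 0.14, 0.1, 0, 0, 60, 0.21, 0.14, 0.1, 0, 0, 60, 0.21, 0.14, 0.1, 0, 0, 60, 0.21, 0.14, 0.1, 0, 0, 60, 0.335, 0.36, 0.115, 0, 0, 110, 0.335, 0.36, 0.115, 0, 0, 110, 0.335, 0.36, 0.115, 0, 0, 110, 0.335, 0.36, 0.115, 0, 0, 110, 0.335, 0.36, 0.115, 0, 0, 110, 0.335, 0.36, 0.115, 0, 0, 110, 0.34, 0.62, 0.115, 0, 0, 147.3, 0.34, 0.62, 0.115, 0, 0, 147.3, 0.34, 0.62, 0.115, 0, 0, 147.3, 0.34, 0.62, 0.115, 0, 0, 147.3, 0.34, 0.62, 0.115, 0, 0, 147.3, 0.34, 0.62, 0.115, 0, 0, 147.3, 0.34, 0.62, 0.115, 0, 0, 147.3, 0.34, 0.62, 0.115, 0, 0, 147.3],
  "claw": 0,
  "force": 5
}}

```text
clock: 2.1
eef_pos: [520.2, 99.4, 320.3]
eef_rot: [-3.141, -0.0, 2.903]
wrist_force: [0.4, -0.1, 0.0]
finger_gap: 0.4
finger_force: 0.0
```

>>> {"op": "jog_arm", "data": {
  "plan": [0.02, 0.007, 0, -12.9, -53.5, 0, 0.02, 0.007, 0, -12.9, -53.5, 0, 0.02, 0.007, 0, -12.9, -53.5, 0, 0.02, 0.007, 0, -12.9, -53.5, 0, 0.02, 0.007, 0, -12.9, -53.5, 0, 0.02, 0.007, 0, -12.9, -53.5, 0, 0.02, 0.007, 0, -12.9, -53.5, 0, 0.02, 0.007, 0, -12.9, -53.5, 0, 0.043, 0.007, -0.1, -12.9, -53.5, 0, 0.043, 0.007, -0.1, -12.9, -53.5, 0, 0.043, 0.007, -0.1, -12.9, -53.5, 0, 0.043, 0.007, -0.1, -12.9, -53.5, 0, 0.043, 0.007, -0.1, -12.9, -53.5, 0, 0.043, 0.007, -0.1, -12.9, -53.5, 0]
}}

```text
clock: 3.5
eef_pos: [564.8, 102.4, 244.1]
eef_rot: [3.13, 0.918, 2.904]
wrist_force: [1.3, 0.7, 0.5]
finger_gap: 0.2
finger_force: 0.0
```

```bash
python3 - <<'E'
from h import *
from cell import manip,camera,get_calibration
s=manip.read_state();p,r=s["eef_pos"],R.from_euler("xyz",s["eef_rot"]);print(s["joints"],p,r.as_matrix().round(3))
zt=np.array([.796,-.1926,-.574]);C=np.array([643,86.8,118]);print("to hook",C+26*zt-p,"pre",C-100*zt-p)
for n in("wrist","top","side"):
    c=get_calibration(n);im,d=camera(n);im=np.ascontiguousarray(im[:,:,::-1]);cv2.imwrite(f"pics/{n}1.png",im);np.save(f"{n}1.npy",d)
    print(n,proj(c,[C,p]))
E
```

```text
[ 0.30452174  0.00446124  2.03079376 -1.03935232  0.48254578 -0.23684299] [564.77886998 102.38920535 244.08886059] [[-0.59   0.227  0.775]
 [ 0.143  0.974 -0.176]
 [-0.795  0.007 -0.607]]
to hook [  98.91713002  -20.59680535 -141.01286059] pre [ -1.37886998   3.67079465 -68.68886059]
wrist [[323.19275782 163.771129  ]
 [320.96633645 289.07107454]]
top [[278.87226249 211.37291159]
 [268.70896436 237.36676244]]
side [[280.17377605 263.08135852]
 [315.07214749 232.54821132]]
```

View pics/wrist1.png

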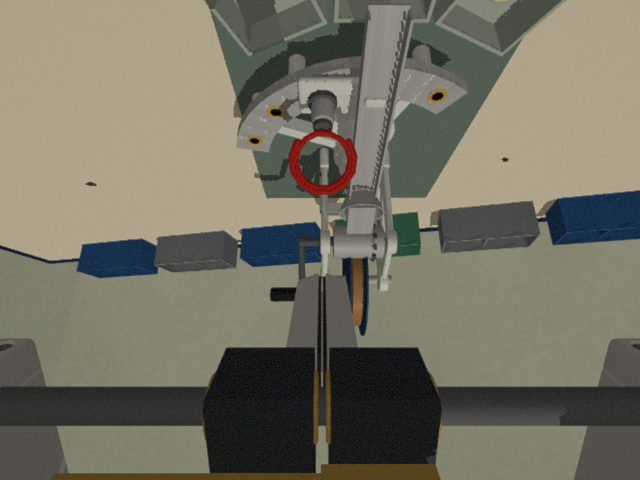

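The wrist view shows the ring at (323,162), with 164 predicted, so the localisation is good. Joint 4 is at its limit, so I'll use a steeper pitch (45°) and a heading of -6°.

```bash
cat >> h.py <<'E'
def ori(head,pitch):
    h,p=np.radians([head,pitch]);z=np.array([np.cos(p)*np.cos(h),np.cos(p)*np.sin(h),-np.sin(p)]);y=np.array([-np.sin(h),np.cos(h),0])
    return R.from_matrix(np.c_[np.cross(y,z),y,z]),z
def go(s,P,head,pitch):
    Rt,z=ori(head,pitch);return ((P-s["eef_pos"])/1000).round(4),(Rt*R.from_euler("xyz",s["eef_rot"]).inv()).as_rotvec(degrees=True).round(2)
E
python3 - <<'E'
from h import *
from cell import manip
s=manip.read_state();C=np.array([643,86.8,118]);_,z=ori(-6,45)
print(go(s,C-70*z,-6,45),C-70*z)
E
```

```text
(array([ 0.0292, -0.0106, -0.0758]), array([0.86, 7.54, 7.08])) [593.77367766  91.97389496 167.49747468]
```

>>> {"op": "jog_arm", "data": {
  "plan": [0.0, 0, 0, 0.86, 7.54, 7.08, 0.0, 0, 0, 0.86, 7.54, 7.08, 0.029, -0.0106, -0.076, 0.86, 7.54, 7.08, 0.029, -0.0106, -0.076, 0.86, 7.54, 7.08, 0.029, -0.0106, -0.076, 0.86, 7.54, 7.08, 0.029, -0.0106, -0.076, 0.86, 7.54, 7.08]
}}

```text
clock: 4.25
eef_pos: [593.5, 91.9, 167.0]
eef_rot: [-3.14, 0.784, 3.037]
wrist_force: [-0.6, -0.2, 0.7]
finger_gap: 0.4
finger_force: 0.0
```

```bash
python3 - <<'E'
from h import *
from cell import manip
s=manip.read_state();C=np.array([643,86.8,118]);_,z=ori(-6,45)
print(s["joints"],s["eef_pos"],R.from_euler("xyz",s["eef_rot"]).as_matrix().round(3),z)
print(go(s,C-70*z,-6,45),go(s,C+26*z,-6,45))
E
```

```text
[ 0.18347172  0.15826052  1.99825337 -0.75074341  0.29998281 -0.63608076] [593.48245703  91.8625476  166.98571495] [[-0.704  0.105  0.702]
 [ 0.074  0.994 -0.075]
 [-0.706 -0.001 -0.708]] [ 0.70323318 -0.07391279 -0.70710678]
(array([0.0003, 0.0001, 0.0005]), array([ 0.04, -0.09,  0.03])) (array([ 0.0678, -0.007 , -0.0674]), array([ 0.04, -0.09,  0.03]))
```

>>> {"op": "jog_arm", "data": {
  "plan": [0.011, -0.001, -0.0105, 0, 0, 0, 0.021, -0.002, -0.021, 0, 0, 0, 0.032, -0.0033, -0.032, 0, 0, 0, 0.042, -0.0043, -0.042, 0, 0, 0, 0.0495, -0.005, -0.049, 0, 0, 0, 0.0495, -0.005, -0.049, 0, 0, 0]
}}

```text
clock: 4.85
eef_pos: [643.6, 87.2, 118.9]
eef_rot: [-3.141, 0.786, 3.037]
wrist_force: [0.3, -0.0, 0.4]
finger_gap: 0.4
finger_force: 0.0
```

```bash
python3 - <<'E'
from h import *
from cell import manip,camera
s=manip.read_state();C=np.array([643,86.8,118]);_,z=ori(-6,45)
print(s["joints"],s["eef_pos"],go(s,C+26*z,-6,45))
a=cv2.resize(camera("side")[0][200:350,200:360,::-1],None,fx=2.5,fy=4)
im=camera("wrist")[0][80:400,200:450,::-1]
b=cv2.resize(camera("side")[0][210:330,220:340,::-1],(400,400));im=cv2.resize(im,(400,512))
cv2.imwrite("pics/ins.png",np.hstack([b,im[56:456]]))
E
```

```text
[ 0.15387424  0.33715265  1.90807538 -0.96783416  0.22203425 -0.43016844] [643.64114855  87.19139003 118.88147702] (array([ 0.0176, -0.0023, -0.0193]), array([0.04, 0.03, 0.  ]))
```

View pics/ins.png

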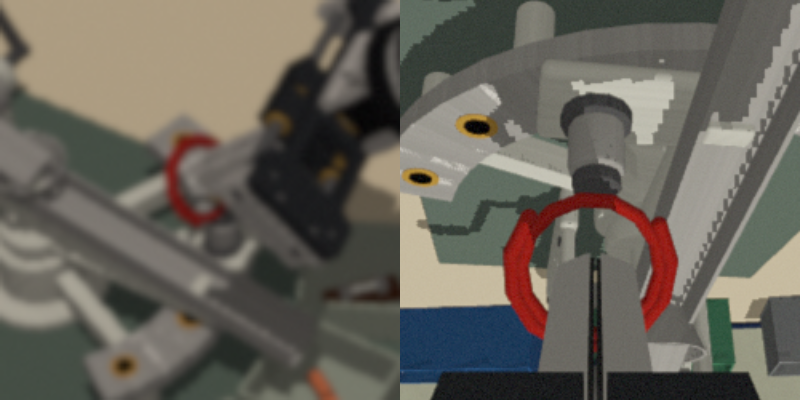

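Left shows the fingertip at the ring from the side. Right shows it centred in the ring (fingertip around (595,265), ring 510–675), with no contact. I insert further while steering slightly away from the J4 limit.

```bash
python3 - <<'E'
from h import *
from cell import manip
s=manip.read_state();C=np.array([643,86.8,118]);_,z=ori(-3,49)
print(go(s,C+26*z,-3,49))
E
```

```text
(array([ 0.0169, -0.0013, -0.0207]), array([0.33, 4.02, 2.99]))
```

>>> {"op": "jog_arm", "data": {
  "plan": [0.004, -0.0003, -0.005, 0.1, 1.5, 1.2, 0.0085, -0.0006, -0.0105, 0.2, 3, 2.2, 0.013, -0.001, -0.016, 0.33, 4, 3, 0.017, -0.0013, -0.0207, 0.33, 4, 3, 0.017, -0.0013, -0.0207, 0.33, 4, 3]
}}

```text
clock: 5.5
eef_pos: [660.1, 85.5, 96.7]
eef_rot: [-3.141, 0.715, 3.089]
wrist_force: [-0.5, 0.7, 0.0]
finger_gap: 0.6
finger_force: 0.0
```

```bash
python3 - <<'E'
from h import *
from cell import manip
s=manip.read_state();C=np.array([643,86.8,118]);_,z=ori(-3,49)
print(s["joints"],s["eef_pos"],go(s,C+26*z,-3,49))
E
```

```text
[ 0.11964988  0.40197791  1.84024358 -0.53612075  0.22273721 -0.9148288 ] [660.08359601  85.46404713  96.7307549 ] (array([-0.    ,  0.0004,  0.0016]), array([ 0.02, -0.06,  0.04]))
```

>>> {"op": "jog_arm", "data": {
  "plan": [0, 0, 0.003, 0, 0, 0, 0, 0, 0.006, 0, 0, 0, 0, 0, 0.009, 0, 0, 0, 0, 0, 0.012, 0, 0, 0, 0, 0, 0.012, 0, 0, 0]
}}

```text
clock: 6.0
eef_pos: [659.4, 85.4, 108.2]
eef_rot: [-3.141, 0.712, 3.089]
wrist_force: [-3.5, 0.4, -3.9]
finger_gap: 0.4
finger_force: 2.9
```

>>> {"op": "jog_arm", "data": {
  "plan": [0, 0, 0.002, 0, 0, 0, 0, 0, 0.004, 0, 0, 0, 0, 0, 0.006, 0, 0, 0, 0, 0, 0.008, 0, 0, 0, 0, 0, 0.008, 0, 0, 0]
}}

```text
clock: 6.5
eef_pos: [659.6, 85.3, 116.2]
eef_rot: [-3.141, 0.713, 3.089]
wrist_force: [-5.1, -0.6, -10.4]
finger_gap: 0.6
finger_force: 5.4
```

>>> {"op": "jog_arm", "data": {
  "plan": [0, 0, 0.002, 0, 0, 0, 0, 0, 0.004, 0, 0, 0, 0, 0, 0.0055, 0, 0, 0, 0, 0, 0.0055, 0, 0, 0]
}}

```text
clock: 6.9
eef_pos: [659.6, 85.3, 121.7]
eef_rot: [-3.141, 0.713, 3.089]
wrist_force: [-5.2, 0.0, -12.3]
finger_gap: 0.7
finger_force: 5.9
```

```bash
cat > ring.py <<'E'
from h import *
from cell import manip,camera,get_calibration
from scipy.optimize import least_squares
def ring(C0,yaw,n="side"):
    cc=get_calibration(n);im,d=camera(n);im=np.ascontiguousarray(im[:,:,::-1])
    hsv=cv2.cvtColor(im,cv2.COLOR_BGR2HSV);H,S,V=[hsv[...,i].astype(int) for i in range(3)]
    P=back(cc,d,((H<8)|(H>172))&(S>130)&(V>50));P=P[np.linalg.norm(P-C0,axis=1)<50]
    M=R.from_euler("z",yaw).as_matrix();k=np.radians(35);nl=np.array([np.cos(k),0,-np.sin(k)]);up=np.array([np.sin(k),0,np.cos(k)])
    def res(q):
        L=(P-q)@M;return np.hypot(np.hypot(L[:,1],L@up)-25.5,L@nl)-3
    s=least_squares(res,P.mean(0),loss="soft_l1");return s.x.round(1),len(P),np.abs(s.fun).mean().round(2),im
E
python3 - <<'E'
from ring import *
s=manip.read_state();print(s["eef_pos"],s["wrist_force"],s["moment"],s["joints"]);print(ring([643,87,130],-.2374)[:3],ring([643,87,130],-.2374,"top")[:3])
E
```

```text
[659.62273977  85.34324799 121.69426983] [ -5.21475611   0.04636989 -12.31822827] [ 0.12679238  2.34499869 -0.05755656] [ 0.119417    0.35917232  1.82737614 -0.42934471  0.27366785 -1.02516055]
(array([641.5,  87.1, 131. ]), 114, np.float64(1.18)) (array([643.2,  85.2, 129.2]), 103, np.float64(1.18))
```

```bash
python3 - <<'E'
from h import *
O=np.array([752.2,104.7]);K=np.array([654,83.7]);T=np.array([659.6,85.3])
for f in np.arange(1,9)/8:
    th=.44*f;ph=np.radians(15)*f
    r=lambda a:np.array([[np.cos(a),-np.sin(a)],[np.sin(a),np.cos(a)]])
    print(f*15,((O+r(th)@(K-O)+r(ph)@(T-K)-T)/1000).round(4))
E
```

```text
1.875 [ 0.0012 -0.0052]
3.75 [ 0.0028 -0.0103]
5.625 [ 0.0046 -0.0153]
7.5 [ 0.0067 -0.0202]
9.375 [ 0.0091 -0.025 ]
11.25 [ 0.0117 -0.0296]
13.125 [ 0.0146 -0.0341]
15.0 [ 0.0177 -0.0384]
```

>>> {"op": "jog_arm", "data": {
  "plan": [0, 0, 0.001, 0, 0, 0, 0.0006, -0.0026, 0.001, 0, 0, 1, 0.0012, -0.0052, 0.001, 0, 0, 1.9, 0.002, -0.0078, 0.001, 0, 0, 2.8, 0.0028, -0.0103, 0.001, 0, 0, 3.75, 0.0037, -0.0128, 0.001, 0, 0, 4.7, 0.0046, -0.0153, 0.001, 0, 0, 5.6, 0.0056, -0.0178, 0.001, 0, 0, 6.5, 0.0067, -0.0202, 0.001, 0, 0, 7.5, 0.0067, -0.0202, 0.001, 0, 0, 7.5]
}}

```text
clock: 8.0
eef_pos: [665.9, 64.6, 122.0]
eef_rot: [-3.141, 0.711, -3.062]
wrist_force: [-9.5, -3.6, -12.3]
finger_gap: 0.3
finger_force: 7.7
```

```bash
python3 - <<'E'
from ring import *
s=manip.read_state();print(s["eef_pos"],s["wrist_force"],s["moment"],s["joints"])
for n in("side","top"):print(ring([648,66,131],-.02,n)[:3])
E
```

```text
[665.85580996  64.6445816  122.02122854] [ -9.53809341  -3.5963946  -12.33999481] [-0.60691175  2.9141483  -0.22095284] [ 0.02903062  0.35870356  1.82614784  0.13085428  0.24863626 -1.7360466 ]
(array([648.2,  63.3, 131.1]), 98, np.float64(1.02))
(array([650.3,  62.4, 130.8]), 108, np.float64(1.2))
```

>>> {"op": "jog_arm", "data": {
  "plan": [0.0012, -0.0024, 0, 0, 0, 0.9, 0.0024, -0.0048, 0, 0, 0, 1.9, 0.0036, -0.0071, 0, 0, 0, 2.8, 0.005, -0.0094, 0, 0, 0, 3.75, 0.0063, -0.0117, 0, 0, 0, 4.7, 0.0078, -0.0139, 0, 0, 0, 5.6, 0.0094, -0.0161, 0, 0, 0, 6.5, 0.011, -0.0182, 0, 0, 0, 7.5, 0.011, -0.0182, 0, 0, 0, 7.5]
}}

```text
clock: 9.0
eef_pos: [676.6, 45.9, 121.6]
eef_rot: [-3.14, 0.711, -2.931]
wrist_force: [-14.6, -9.1, -12.0]
finger_gap: 0.5
finger_force: 10.2
```

```bash
python3 - <<'E'
from ring import *
s=manip.read_state();print(s["eef_pos"],s["wrist_force"],s["moment"],s["joints"])
O=np.array([752.2,104.7])
a0={"side":[642.46,87.75],"top":[643.56,86.0]}
for n in("side","top"):
    r=ring([660,45,131],.203,n);f=lambda p:np.arctan2(*(O-np.array(p))[::-1]);print(r[:3],"dtheta",f(r[0][:2])-f(a0[n]))
E
```

```text
[676.63004598  45.87566042 121.56016188] [-14.55392676  -9.06166899 -12.03599276] [-1.54558421  3.52808887 -0.50263777] [-0.05431441  0.38148945  1.79441589  0.56940489  0.32031063 -2.3196505 ]
(array([663.1,  41.9, 129.1]), 93, np.float64(1.12)) dtheta 0.460712571394075
(array([663.3,  40.2, 129.7]), 106, np.float64(1.26)) dtheta 0.45720054451651027
```

>>> {"op": "jog_arm", "data": {
  "plan": [-0.0005, 0.0008, 0, 0, 0, 0, -0.0005, 0.0008, -0.002, 0, 0, 0, -0.0005, 0.0008, -0.004, 0, 0, 0, -0.0005, 0.0008, -0.006, 0, 0, 0, -0.0005, 0.0008, -0.008, 0, 0, 0, -0.0005, 0.0008, -0.01, 0, 0, 0, -0.0005, 0.0008, -0.012, 0, 0, 0, -0.0005, 0.0008, -0.014, 0, 0, 0, -0.0005, 0.0008, -0.016, 0, 0, 0, -0.0005, 0.0008, -0.016, 0, 0, 0]
}}

```text
clock: 10.1
eef_pos: [677.4, 46.8, 107.5]
eef_rot: [-3.139, 0.715, -2.931]
wrist_force: [-10.1, -6.7, -6.6]
finger_gap: 0.3
finger_force: 7.6
```

```bash
python3 - <<'E'
from ring import *
s=manip.read_state();print(s["eef_pos"],s["wrist_force"],s["joints"])
for n in("side","top"):
    print(ring([660,43,121],.203,n)[:3])
E
```

```text
[677.38143847  46.81748201 107.54432129] [-10.11707713  -6.65334837  -6.59298931] [-0.05194707  0.40513125  1.80290969  0.6294914   0.2884622  -2.38037432]
(array([662.4,  43. , 116.8]), 97, np.float64(0.89))
(array([661.6,  41.8, 117.5]), 101, np.float64(1.22))
```

>>> {"op": "jog_arm", "data": {
  "plan": [-0.001, 0, -0.002, 0, 0, 0, -0.002, -0.0007, -0.004, 0, 0, 0, -0.003, -0.001, -0.006, 0, 0, 0, -0.003, -0.001, -0.008, 0, 0, 0, -0.003, -0.001, -0.008, 0, 0, 0]
}}

```text
clock: 10.7
eef_pos: [674.8, 46.9, 99.7]
eef_rot: [-3.141, 0.715, -2.932]
wrist_force: [-0.2, 0.3, -0.5]
finger_gap: 0.6
finger_force: 0.0
```

```bash
python3 - <<'E'
from ring import *
s=manip.read_state();print(s["eef_pos"],s["wrist_force"],s["joints"],R.from_euler("xyz",s["eef_rot"]).as_matrix()[:,2])
for n in("side","top"):
    r=ring([660,43,121],.203,n);print(r[:3])
im=camera("wrist")[0][80:480,150:550,::-1]
cv2.imwrite("pics/home.png",np.hstack([cv2.resize(r[3][170:290,220:340],(400,400)),im]))
E
```

```text
[674.75180374  46.86089135  99.6558326 ] [-0.16743432  0.25557767 -0.47033805] [-0.05281961  0.41357765  1.81416182  0.67655438  0.27381181 -2.42916992] [ 0.64165681  0.135615   -0.75490735]
(array([662.4,  43.1, 116.7]), 100, np.float64(1.15))
(array([660.5,  41.9, 117.9]), 110, np.float64(1.32))
```

View pics/home.png

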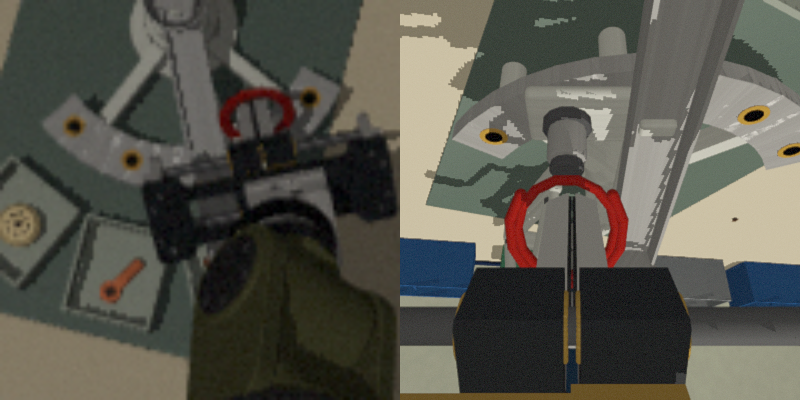

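The pin is home: the ring is back at its start height, there is no contact force, and the chute is over the fuse tray. The finger is free inside the ring, so I retract along the tool axis.

>>> {"op": "jog_arm", "data": {
  "plan": [-0.0064, -0.0014, 0.0075, 0, 0, 0, -0.0128, -0.0027, 0.015, 0, 0, 0, -0.0193, -0.0041, 0.0227, 0, 0, 0, -0.0257, -0.0054, 0.0302, 0, 0, 0, -0.032, -0.0068, 0.0378, 0, 0, 0, -0.045, -0.0095, 0.053, 0, 0, 0, -0.058, -0.0122, 0.068, 0, 0, 0, -0.071, -0.015, 0.083, 0, 0, 0, -0.084, -0.0177, 0.0985, 0, 0, 0, -0.1, -0.02, 0.15, 0, 0, 0, -0.12, -0.02, 0.2, 0, 0, 0, -0.15, -0.02, 0.22, 0, 0, 0, -0.15, -0.02, 0.22, 0, 0, 0, -0.15, -0.02, 0.22, 0, 0, 0]
}}

```text
clock: 12.25
eef_pos: [523.9, 26.7, 319.9]
eef_rot: [-3.14, 0.716, -2.932]
wrist_force: [-0.2, 0.2, -0.4]
finger_gap: 0.6
finger_force: 0.0
```

```bash
python3 - <<'E'
from ring import *
s=manip.read_state();print(s["eef_pos"],s["wrist_force"],s["joints"])
for n in("side","top"):
    r=ring([660,43,121],.203,n);print(r[:3])
    cv2.imwrite(f"pics/{n}9.png",r[3])
p=camera("wrist")[0][:,:,::-1]
t=cv2.imread("pics/top9.png")[150:290,190:350];sd=cv2.imread("pics/side9.png")[200:400,120:380]
cv2.imwrite("pics/fin.png",np.hstack([cv2.resize(t,(400,350)),cv2.resize(sd,(400,350))]))
E
```

```text
[523.92306459  26.69798093 319.85149475] [-0.15792472  0.24660206 -0.44033259] [-0.13292061 -0.2058992   1.93830743  0.32736929  0.74967266 -2.07725742]
(array([662.8,  43.2, 116.8]), 122, np.float64(1.19))
(array([661.5,  41.9, 117.8]), 125, np.float64(1.22))
```

View pics/fin.png

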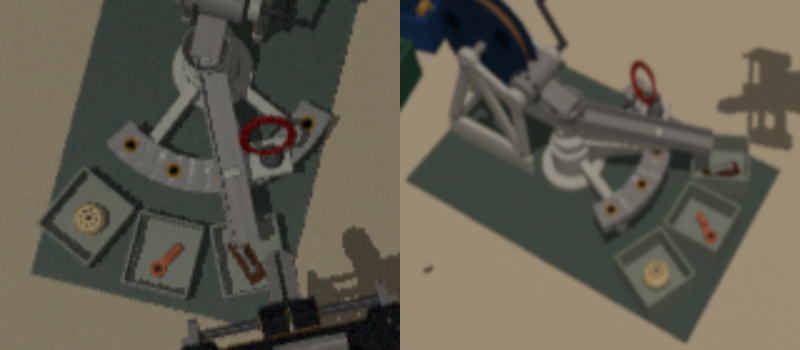

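The spout stands over the fuse tray, the ring is at home height, and the parts are where they were.

```bash
python3 -c "
from cell import manip
print(manip.sign_off())"
```

```text
the job is handed in; nothing more can be done
None
```

The chute is re-indexed one hole to +0.44 rad, with its spout over the fuse tray. The pin measured back at its home height, the arm is clear of everything, and the job was handed in at about 12 s; the hand-in gave no verdict.

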